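# Close up the switch box

### The job

In the open switch box on the bench, fold the lever all the way down towards the far end of the box, then lower the loose cover plate over the four headed pins with its tab on the same side as the turn-button, and let go of it. Push the cover by its handle, without needing to grip it, away from you until its narrow slots are fully home under the pin heads, then swing the turn-button in over the cover all the way, to its stop beside the tab. Do not drop the cover, and leave the other things on the bench where they are.

Things in the scene. Friction and masses are not known exactly. Their poses are not given: they have to be found in the camera images.
- housing: Grey open-topped switch box fixed to the bench, 180 (x) x 150 (y) x 60 mm high; origin at the centre of its underside, z up, x towards its far end (away from the robot within 0.35 rad), y to its left. Inside it is open, 168 x 90 mm, floor at z 8 mm. Two side rails, 30 mm wide, tops at z 60 mm, carry the pins and the cover. An ear on its left side carries the turn-button.
- pin_1 (a point): One of the four steel pins on the rails, at x +52, y +55 mm of the box (far left), at the height of the rails' top (z 60 mm); the others are at x +-52, y +-55 mm. Each has a neck 7 mm thick and above it a head 16 mm across, from z 67.5 to 72.5 mm of the box.
- lever (a joint): Steel lever 12 mm thick, standing up in the box, in the way of the cover. It hinges about a line along the box's y at x -30, y 0, z 22 mm of the box. Value 0 is upright and grows as it tips towards +x of the box; stops at -0.3 and at 1.4 rad (fully down, well below the rim). It stays where it is left; about 1.5 N at the knob moves it.
- lever_knob (a point): Centre of the ball knob (20 mm) at the lever's end, 72 mm from the lever's hinge.
- turn_button (a joint): Flat steel bar, 12 mm wide, pivoting about the vertical at x 0, y 97 mm of the box, underside at z 68 mm. At value 0 it points along -x of the box, parked beside the cover's place; at its stop, 1.57 rad, along -y, over the cover. The value grows anticlockwise from above. It stays where it is left; 1 N at the post turns it. It closes fully only if the cover is home.
- button_post (a point): Middle of the upright black post on the turn-button (12 mm thick, from z 74 to 104 mm of the box), 45 mm from the button's pivot. Push it sideways to swing the button.
- cover: Loose bare steel-coloured metal cover plate 180 (x) x 150 (y) x 5 mm, 0.35 kg, handle up on the bench; origin at the centre of its underside, x within 0.8 rad of the box's x; both must point the same way when it is on. Home: this origin at x 0, y 0, z 60 mm of the box, slots ending 1.5 mm beyond that. Ready to slide: x -20, y 0, z 60 mm, wide openings round the pin heads (3.5 mm free each way).
- cover_grip (a point): Centre of the bar of the cover's black bridge handle, in the middle of the plate, 33 mm over its underside. The bar runs along the cover's y: 64 mm long, 14 mm wide, from 26 to 40 mm over the underside, on two feet. Sliding the cover on the box takes about 2 to 4 N.
- cover_keyhole (a point): Centre of one of the cover's four keyholes' wide opening (23 mm square), at x +72, y +55 mm of the cover, at its underside; the others are at x -32 and +72, y +-55 mm. From each a slot 11 mm wide with a tapered mouth runs towards -x of the cover.
- cover_tab (a point): Stop tab standing on the cover's left side, at x 8 to 13, y 60 to 72 mm of the cover, 16 mm tall (this point is its middle). With the cover home, the closed turn-button lies just on its near (-x) side.
- tumbler_3: Bystander: glass tumbler, upside down, 69 mm across, 88 mm tall; origin at the centre of its underside.
- ink_dropper: Bystander: small dropper bottle, 33 mm across, 102 mm tall; origin at the centre of its underside.
- masking_tape: Bystander: roll of tape lying flat, 96 mm across, 25 mm tall; origin at the centre of its underside.

How it is judged:
By the outcome, as a careful person would: the job done as asked, in the order asked, and still so for the second after the job is handed in, with the robot touching nothing.
It also fails if it takes over 58 s, if anything falls off the work surface, if the arm or the gripper's body presses on something with over 40 N, if the wrist force passes 120 N, or if a joint passes its speed limit or range.

### The arm

A 6-joint arm with a two-finger parallel gripper is mounted at the origin on a cart in front of the work surface, level with it; the furniture and walls round the work are solid. World frame = base frame: x ahead of the robot, y to its left, z up, the work surface at z = 0. Lengths are in m, angles in rad, forces in N, time in s.
With the tool pointing down it reaches from about 0.375 to 0.975 m from the base axis. Payload 3.8 kg.
Tool frame: the origin (TCP) lies midway between the tips of the shut fingers; the grasp point (between the pads) lies 19 mm behind it; z points along the fingers, y is the direction in which the jaws open and shut (so a half turn about z gives the same grasp; the last joint's range is limited). The gripper opens to 85 mm and grips with 20 to 120 N. Pads are 22 mm wide; open, the fingers measure 114 mm over their backs; the gripper's body (76 mm by 85 mm) begins 54 mm behind the grasp point. The pads swing forward as they close: fully open they stand 13 mm farther back than shut.
Start: joints at [1.228, 0.264, 1.604, -0, 1.274, -0.037], TCP at [0.203, 0.644, 0.203] pointing down, gripper open.
Joint ranges: [-2.63, 2.63], [-0.94, 2.18], [0.31, 2.57], [-1.31, 4.45], [0, 2.66], [-2.55, 2.55]. Speed limits (rad/s): [2.57, 2.57, 3.14, 3.14, 3.14, 3.14].

### API

Orientations are given as a rotation vector (axis times angle).
In Python, from workcell import bot gives the robot as it stands.
- The arm moves only by the shell command python3 -m inch 'ROWS' [FORCE]. ROWS is JSON, a list of rows, each an object of numbers: "dx", "dy", "dz": the shift along the tool's x, y, z in m; "ax", "ay", "az": the turn, a rotation vector about the tool's x, y, z in degrees; "fingers": the opening, from -1 (shut) to 1 (fully open). A call has 1 to 20 rows; each row is the pose to reach, as a shift and turn from the pose measured when the call began, along the tool's axes at that moment; what a row does not reach only later rows make up. A row lasts 1/8 s, in which the tool goes at most 62.5 mm and 10.7 degrees, less where a joint would pass 70% of its speed; a pose out of reach is approached as far as the arm can. A call with a gripper value outside its range is refused whole. The fingers move at their own pace and stop on an object; FORCE is the grip in N (left out, the last holds). Time passes only in rows, so rows that repeat a pose let the fingers close. It gives the time, the measured TCP pose, the force and the opening at its end, in the units of the state.
- bot.read_state(): the state, without advancing time (a new reading comes with each control period).
- bot.read_camera(name): name is "scene" or "side" or "wrist"; returns (picture, depth): 480x640x3 uint8, blue, green, red; 480x640 float32, m along the optical axis (not along the pixel's ray), 0 where there is no reading.
- bot.get_calibration(name): a dict with "intrinsics" (3x3 intrinsics, pixels), "view" (4x4, takes a point from world to camera coordinates). Camera axes: x right, y down, z forward; pixel columns grow to the right and rows downward; lengths in m; the calibration is good to about 2 mm. A picture is of the moment at which its call begins: read the wrist's pose just before it. get_calibration takes no time and is no camera call; for the wrist camera it gives the pose at the moment of the call.
- bot.finish_job(): hands the job in, once; it reports no verdict.
Trained networks look in the newest picture that a camera, given by its name, has taken for a name from the list of things; names that differ only in an ending like _2 or _b are one class to them, and where a whole thing is asked for, a point or a joint stands for the part that bears it (a point fixed in the world has none). Each returns a list of dicts, best first, with "p" (0 to 1); they miss things now and then, are a little off and sometimes report something else, mostly with a low value. They report only what shows in the picture. A call takes as long as a camera call.
- bot.masks_of(camera, thing): "region" (480x640 bool, what is visible of it) and "box" ([left, top, right, bottom] in pixels, round what is visible of it).
The state is a dict: "time": time; "q": joint angles; "joint_vel": joint speeds; "joint_torque": joint torques, N m; "tool_pos": TCP position; "tcp_rot": TCP orientation; "wrist_force": force on the tool from outside, world axes, zero at the start; "torque": the same for the moment, N m; "width": opening from 0.0 (shut) to 1.0 (fully open).
Only numpy, scipy, OpenCV 4.12 (cv2) and the standard library are available. Lean on these libraries where they do the work, as an engineer would, in place of code of your own. Each camera call takes 0.05 s, during which the arm holds its last target. There are 200 camera calls.

## Working session

There is one attempt and no reset: what is moved stays moved. The work goes in short steps, Python scripts to look and compute and a shell command to move; the robot and the scene stay as the last step left them, time stands still between calls to the robot, and variables do not carry over. Pictures are saved under pics/ and viewed, about 8 in all and at most 12, crops included, and the job is handed in when it is done.

```bash
ls; mkdir -p pics; cat > h.py <<'E'
import numpy as np, cv2
from workcell import bot
from scipy.spatial.transform import Rotation as R
def cloud(name):
    im,d=bot.read_camera(name); c=bot.get_calibration(name)
    K=np.array(c["intrinsics"]);V=np.linalg.inv(np.array(c["view"]))
    v,u=np.mgrid[:480,:640]
    P=np.stack([(u-K[0,2])/K[0,0]*d,(v-K[1,2])/K[1,1]*d,d],-1)
    W=P@V[:3,:3].T+V[:3,3]; W[d==0]=np.nan
    return im,W
def proj(name,p):
    c=bot.get_calibration(name);K=np.array(c["intrinsics"]);V=np.array(c["view"])
    q=V[:3,:3]@np.array(p)+V[:3,3]; q=K@q; return q[:2]/q[2]
E
python3 - <<'E'
from h import *
s=bot.read_state();print({k:np.round(v,3) for k,v in s.items()})
for n in ["scene","side"]:
    im,W=cloud(n); cv2.imwrite(f"pics/{n}0.png",im); np.save(f"W_{n}.npy",W)
    print(n,np.round(bot.get_calibration(n)["view"],3).tolist())
    for t in ["housing","cover","lever","lever_knob","turn_button","cover_grip","cover_tab","button_post","tumbler_3","ink_dropper","masking_tape"]:
        for m in bot.masks_of(n,t)[:2]:
            r=m["region"];print(t,round(m["p"],2),m["box"],r.sum(),np.round(np.nanmedian(W[r],0),3),np.round(np.nanpercentile(W[r],[2,98],axis=0),3).tolist())
E
```

```text
pics
{'time': np.float64(0.0), 'q': array([ 1.228,  0.265,  1.605, -0.   ,  1.274, -0.037]), 'joint_vel': array([ 0.   ,  0.   , -0.001,  0.   , -0.001, -0.   ]), 'joint_torque': array([-0.0000e+00, -5.1513e+01, -3.6730e+01,  0.0000e+00,  1.3000e-02,
        0.0000e+00]), 'tool_pos': array([0.203, 0.643, 0.202]), 'tcp_rot': array([-4.780e-01, -3.105e+00,  3.000e-03]), 'wrist_force': array([-0.172,  0.793, -0.438]), 'torque': array([-0.055,  0.009, -0.041]), 'width': np.float64(1.002)}
scene [[-0.898, -0.44, -0.0, 0.492], [-0.311, 0.635, -0.707, 0.268], [0.311, -0.635, -0.707, 0.751], [0.0, 0.0, 0.0, 1.0]]
housing 0.6 [227.1, 291.3, 353.5, 402.2] 9846 [0.532 0.145 0.047] [[0.444, 0.062, 0.006], [0.637, 0.241, 0.084]]
cover 0.72 [330.8, 209.2, 423.6, 279.3] 3467 [ 0.495 -0.181  0.006] [[0.414, -0.263, 0.002], [0.588, -0.116, 0.039]]
cover 0.65 [227.4, 289.3, 355.6, 402.6] 9925 [0.532 0.145 0.046] [[0.444, 0.062, 0.005], [0.637, 0.241, 0.084]]
lever 0.48 [295.7, 312.4, 313.5, 338.8] 234 [0.521 0.134 0.078] [[0.513, 0.125, 0.027], [0.533, 0.141, 0.104]]
lever_knob 0.67 [295.8, 311.5, 311
[... 2211 characters left out ...]
post 0.57 [306.4, 296.7, 348.6, 325.0] 516 [0.485 0.234 0.076] [[0.464, 0.181, 0.06], [0.529, 0.24, 0.105]]
tumbler_3 0.79 [147.4, 273.0, 197.4, 336.6] 2293 [0.739 0.238 0.062] [[0.721, 0.198, 0.012], [0.777, 0.251, 0.09]]
ink_dropper 0.67 [313.9, 266.3, 329.0, 304.5] 304 [0.523 0.137 0.073] [[0.516, 0.094, 0.038], [0.534, 0.144, 0.103]]
ink_dropper 0.55 [314.3, 187.9, 333.2, 219.6] 394 [ 0.662 -0.356  0.043] [[0.649, -0.425, 0.002], [0.68, -0.347, 0.096]]
masking_tape 0.83 [399.0, 211.9, 437.1, 230.9] 720 [ 0.42  -0.359  0.017] [[0.375, -0.429, 0.001], [0.467, -0.333, 0.027]]
masking_tape 0.58 [307.0, 298.1, 348.3, 322.8] 402 [0.481 0.234 0.079] [[0.465, 0.227, 0.071], [0.521, 0.24, 0.105]]
```

```bash
python3 - <<'E'
from h import *
a=cv2.imread("pics/scene0.png");
A=cv2.resize(a[190:420,200:450],None,fx=3,fy=3)[:600] if 0 else cv2.resize(a[195:405,215:440],(640,597),interpolation=cv2.INTER_CUBIC)
cv2.imwrite("pics/v1.png",A)
for nm,(x0,x1,y0,y1),bands in [("box",(.40,.68,.03,.28),[(.055,.063),(.066,.075)]),("cover",(.38,.63,-.3,-.08),[(.002,.009),(.03,.045),(.012,.024)])]:
  for n in ["scene","side"]:
    W=np.load(f"W_{n}.npy").reshape(-1,3); m=(W[:,0]>x0)&(W[:,0]<x1)&(W[:,1]>y0)&(W[:,1]<y1); P=W[m]
    for lo,hi in bands:
      Q=P[(P[:,2]>lo)&(P[:,2]<hi)]
      r=cv2.minAreaRect((Q[:,:2]*1000).astype(np.float32)); print(nm,n,lo,hi,len(Q),np.round(r[0],1),np.round(r[1],1),round(r[2],1),"zmed",round(np.median(Q[:,2]),4))
E
```

```text
box scene 0.055 0.063 3531 [541.4 154.1] [180.7 182.7] 19.5 zmed 0.0599
box scene 0.066 0.075 412 [538.1 164. ] [119.4 177.3] 19.1 zmed 0.0721
box side 0.055 0.063 2592 [541.5 157.7] [180.3 183.7] 19.0 zmed 0.0605
box side 0.066 0.075 401 [538.7 166.7] [119.3 178.8] 19.3 zmed 0.0719
cover scene 0.002 0.009 3490 [ 504.9 -189.9] [218.8 249.4] 89.7 zmed 0.0052
cover scene 0.03 0.045 144 [ 501.4 -189.5] [64.3 14.4] 87.1 zmed 0.0391
cover scene 0.012 0.024 56 [ 501.1 -168.4] [102.8  14.1] 77.5 zmed 0.0178
cover side 0.002 0.009 2251 [ 505.1 -190.3] [218.9 249.3] 90.0 zmed 0.0061
cover side 0.03 0.045 100 [ 502.9 -188.1] [63.7 14.6] 87.1 zmed 0.0395
cover side 0.012 0.024 70 [ 503.2 -167.1] [101.5  14.2] 81.6 zmed 0.0174
```

View pics/v1.png

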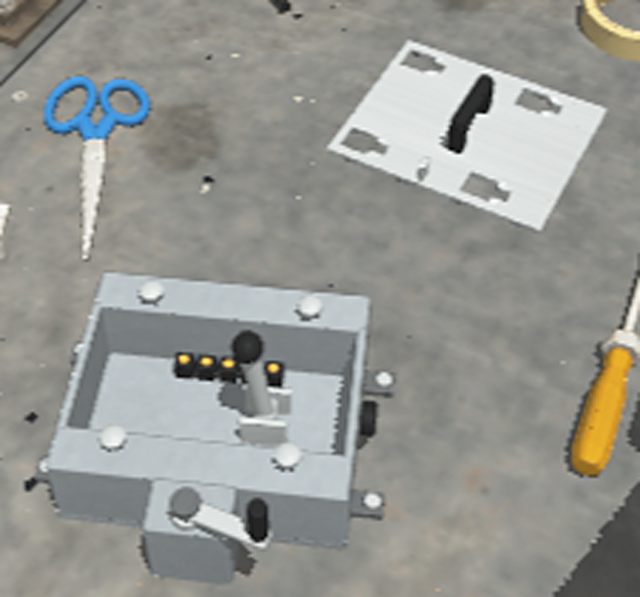

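```bash
cat >> h.py <<'E'
def down(yaw_y):  # tool z down, tool y at world angle yaw_y(deg)
    a=np.radians(yaw_y); y=np.array([np.cos(a),np.sin(a),0]); z=np.array([0,0,-1.]); return np.stack([np.cross(y,z),y,z],1)
def go(pos,yaw):
    s=bot.read_state(); R0=R.from_rotvec(s["tcp_rot"]).as_matrix()
    d=R0.T@(np.array(pos)-s["tool_pos"]); w=np.degrees(R.from_matrix(R0.T@down(yaw)).as_rotvec())
    print("d",np.round(d,4),"a",np.round(w,2))
def st():
    s=bot.read_state(); print({k:np.round(s[k],3).tolist() for k in ["time","tool_pos","tcp_rot","wrist_force","width","q"]})
E
python3 - <<'E'
from h import *
s=bot.read_state(); R0=R.from_rotvec(s["tcp_rot"]).as_matrix(); V=np.linalg.inv(np.array(bot.get_calibration("wrist")["view"]))
print("cam in tool",np.round(R0.T@(V[:3,3]-s["tool_pos"]),3),np.round(R0.T@V[:3,:3],3).tolist(),np.round(bot.get_calibration("wrist")["intrinsics"],1).tolist())
# pin heads
from scipy.ndimage import label
for n in ["scene","side"]:
    W=np.load(f"W_{n}.npy"); m=(W[...,2]>.066)&(W[...,2]<.076)&(W[...,0]>.42)&(W[...,0]<.68)&(W[...,1]>.03)&(W[...,1]<.28)
    L,k=label(m,np.ones((3,3)))
    for i in range(1,k+1):
        q=W[L==i]
        if len(q)>8: print(n,len(q),np.round(q.mean(0),4),np.round(np.ptp(q,axis=0),3))
go([.51,.14,.36],19.2)
E
```

```text
cam in tool [ 0.078  0.    -0.171] [[-0.0, -0.953, -0.303], [1.0, 0.0, -0.001], [0.001, -0.303, 0.953]] [[364.1, 0.0, 322.3], [0.0, 364.1, 238.0], [0.0, 0.0, 1.0]]
scene 50 [0.6127 0.1052 0.0711] [0.015 0.014 0.008]
scene 51 [0.515  0.0712 0.0713] [0.015 0.014 0.008]
scene 22 [0.5215 0.1342 0.071 ] [0.01  0.009 0.008]
scene 63 [0.5762 0.2087 0.0715] [0.015 0.014 0.008]
scene 64 [0.4786 0.1744 0.0713] [0.015 0.017 0.006]
scene 188 [0.4909 0.231  0.073 ] [0.057 0.017 0.009]
side 40 [0.5159 0.0748 0.0712] [0.016 0.011 0.009]
side 43 [0.6135 0.1084 0.0713] [0.015 0.015 0.007]
side 41 [0.5236 0.1364 0.0713] [0.012 0.01  0.009]
side 14 [0.4746 0.1761 0.071 ] [0.004 0.009 0.005]
side 58 [0.5769 0.2123 0.0714] [0.015 0.014 0.007]
side 246 [0.4939 0.2346 0.0727] [0.058 0.017 0.01 ]
d [-0.4442 -0.3879 -0.1568] a [ 0.   -0.   53.28]
```

```bash
python3 -c "
from h import *
go([.489,.121,.25],19.2)"
```

```text
d [-0.4299 -0.4124 -0.0468] a [ 0.   -0.   53.28]
```

```bash
python3 -m inch '[{"dx":-0.04,"dy":-0.04,"dz":-0.047,"az":5,"fingers":-1},{"dx":-0.43,"dy":-0.412,"dz":-0.047,"az":53.3,"fingers":-1},{"dx":-0.43,"dy":-0.412,"dz":-0.047,"az":53.3,"fingers":-1},{"dx":-0.43,"dy":-0.412,"dz":-0.047,"az":53.3,"fingers":-1},{"dx":-0.43,"dy":-0.412,"dz":-0.047,"az":53.3,"fingers":-1},{"dx":-0.43,"dy":-0.412,"dz":-0.047,"az":53.3,"fingers":-1},{"dx":-0.43,"dy":-0.412,"dz":-0.047,"az":53.3,"fingers":-1},{"dx":-0.43,"dy":-0.412,"dz":-0.047,"az":53.3,"fingers":-1},{"dx":-0.43,"dy":-0.412,"dz":-0.047,"az":53.3,"fingers":-1},{"dx":-0.43,"dy":-0.412,"dz":-0.047,"az":53.3,"fingers":-1},{"dx":-0.43,"dy":-0.412,"dz":-0.047,"az":53.3,"fingers":-1},{"dx":-0.43,"dy":-0.412,"dz":-0.047,"az":53.3,"fingers":-1},{"dx":-0.43,"dy":-0.412,"dz":-0.047,"az":53.3,"fingers":-1}]' 40
cat >> h.py <<'E'
from scipy.ndimage import label
def blobs(W,lo,hi,c,r,mn=15):
    m=(W[...,2]>lo)&(W[...,2]<hi)&(np.hypot(W[...,0]-c[0],W[...,1]-c[1])<r)
    L,k=label(m)
    for i in range(1,k+1):
        q=W[L==i]
        if len(q)>mn:
            t=q[q[:,2]>np.percentile(q[:,2],50)-.002]
            print(len(q),"mean",np.round(t.mean(0),4),"mid",np.round((t.min(0)+t.max(0))/2,4),"ptp",np.round(np.ptp(t,axis=0),3))
E
python3 - <<'E'
from h import *
st(); im,W=cloud("wrist"); cv2.imwrite("pics/w1.png",im)
blobs(W,.066,.12,[.546,.141],.16)
E
```

```text
{'time': 1.2, 'tool_pos': [0.203, 0.644, 0.203], 'tcp_rot': [-0.479, -3.105, -0.0], 'wrist_force': [-0.684, 0.086, 0.562], 'width': 0.998, 'q': [1.228, 0.264, 1.604, 0.0, 1.274, -0.037]}invalid input at $[0]: expected keys dx, dy, dz, ax, ay, az, fingers
```

View pics/w1.png

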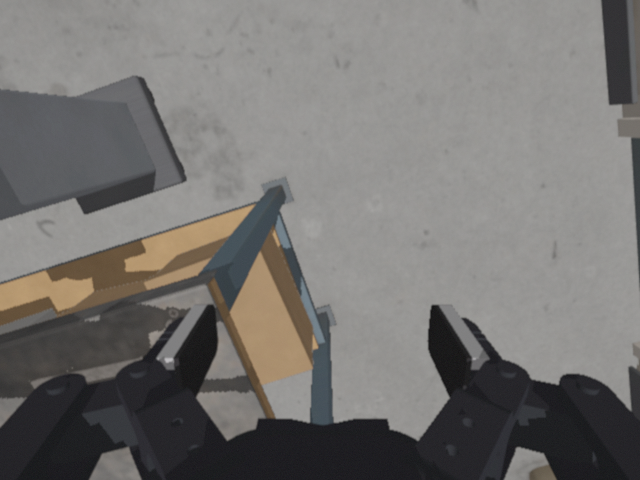

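That view is the start pose (floor and cart below, no work in sight): the move was refused, because every key is needed.

```bash
python3 -m inch '[{"dx":-0.04,"dy":-0.04,"dz":-0.047,"ax":0,"ay":0,"az":5,"fingers":-1},{"dx":-0.43,"dy":-0.412,"dz":-0.047,"ax":0,"ay":0,"az":53.3,"fingers":-1},{"dx":-0.43,"dy":-0.412,"dz":-0.047,"ax":0,"ay":0,"az":53.3,"fingers":-1},{"dx":-0.43,"dy":-0.412,"dz":-0.047,"ax":0,"ay":0,"az":53.3,"fingers":-1},{"dx":-0.43,"dy":-0.412,"dz":-0.047,"ax":0,"ay":0,"az":53.3,"fingers":-1},{"dx":-0.43,"dy":-0.412,"dz":-0.047,"ax":0,"ay":0,"az":53.3,"fingers":-1},{"dx":-0.43,"dy":-0.412,"dz":-0.047,"ax":0,"ay":0,"az":53.3,"fingers":-1},{"dx":-0.43,"dy":-0.412,"dz":-0.047,"ax":0,"ay":0,"az":53.3,"fingers":-1},{"dx":-0.43,"dy":-0.412,"dz":-0.047,"ax":0,"ay":0,"az":53.3,"fingers":-1},{"dx":-0.43,"dy":-0.412,"dz":-0.047,"ax":0,"ay":0,"az":53.3,"fingers":-1},{"dx":-0.43,"dy":-0.412,"dz":-0.047,"ax":0,"ay":0,"az":53.3,"fingers":-1},{"dx":-0.43,"dy":-0.412,"dz":-0.047,"ax":0,"ay":0,"az":53.3,"fingers":-1},{"dx":-0.43,"dy":-0.412,"dz":-0.047,"ax":0,"ay":0,"az":53.3,"fingers":-1}]' 40
python3 - <<'E'
from h import *
st(); im,W=cloud("wrist"); cv2.imwrite("pics/w2.png",im)
blobs(W,.066,.12,[.546,.141],.16)
E
```

```text
time: 2.88
tool_pos: [0.4887, 0.1224, 0.2502]
tcp_rot: [-1.818, -2.562, -0.0]
wrist_force: [0.5, 0.2, 0.0]
width: 0.003
{'time': 2.875, 'tool_pos': [0.489, 0.122, 0.25], 'tcp_rot': [-1.818, -2.562, -0.0], 'wrist_force': [0.481, 0.166, 0.012], 'width': 0.003, 'q': [0.196, -0.091, 1.901, 0.0, 1.331, -0.141]}
1098 mean [0.494  0.2306 0.0834] mid [0.4924 0.2318 0.0897] ptp [0.06  0.017 0.032]
230 mean [0.5757 0.2098 0.0714] mid [0.576  0.2097 0.0716] ptp [0.015 0.015 0.005]
221 mean [0.4782 0.1754 0.0713] mid [0.4784 0.1752 0.0717] ptp [0.015 0.015 0.005]
413 mean [0.5255 0.1344 0.101 ] mid [0.526  0.1339 0.1014] ptp [0.018 0.018 0.007]
176 mean [0.5143 0.0722 0.0714] mid [0.5145 0.0718 0.0715] ptp [0.015 0.015 0.004]
179 mean [0.6122 0.1067 0.0714] mid [0.6127 0.1061 0.0716] ptp [0.015 0.015 0.005]
```

View pics/w2.png

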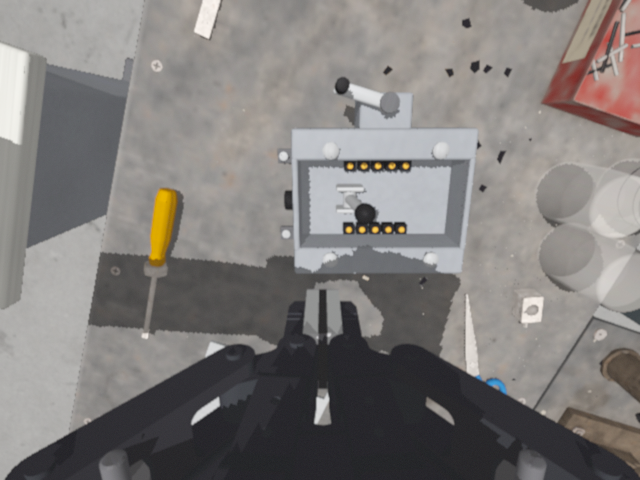

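```bash
python3 -m inch '[{"dx":-0.0015,"dy":0,"dz":0.06,"ax":0,"ay":0,"az":0,"fingers":-1},{"dx":-0.0015,"dy":0,"dz":0.12,"ax":0,"ay":0,"az":0,"fingers":-1},{"dx":-0.0015,"dy":0,"dz":0.165,"ax":0,"ay":0,"az":0,"fingers":-1},{"dx":-0.0015,"dy":0.014,"dz":0.165,"ax":0,"ay":0,"az":0,"fingers":-1},{"dx":-0.0015,"dy":0.028,"dz":0.167,"ax":0,"ay":0,"az":0,"fingers":-1},{"dx":-0.0015,"dy":0.04,"dz":0.17,"ax":0,"ay":0,"az":0,"fingers":-1},{"dx":-0.0015,"dy":0.049,"dz":0.176,"ax":0,"ay":0,"az":0,"fingers":-1},{"dx":-0.0015,"dy":0.057,"dz":0.182,"ax":0,"ay":0,"az":0,"fingers":-1},{"dx":-0.0015,"dy":0.066,"dz":0.19,"ax":0,"ay":0,"az":0,"fingers":-1},{"dx":-0.0015,"dy":0.066,"dz":0.19,"ax":0,"ay":0,"az":0,"fingers":-1},{"dx":-0.0015,"dy":0.062,"dz":0.165,"ax":0,"ay":0,"az":0,"fingers":-1},{"dx":-0.0015,"dy":0.096,"dz":0.165,"ax":0,"ay":0,"az":0,"fingers":-1},{"dx":-0.0015,"dy":0.096,"dz":0.178,"ax":0,"ay":0,"az":0,"fingers":-1},{"dx":-0.0015,"dy":0.097,"dz":0.19,"ax":0,"ay":0,"az":0,"fingers":-1},{"dx":-0.0015,"dy":0.098,"dz":0.199,"ax":0,"ay":0,"az":0,"fingers":-1},{"dx":-0.0015,"dy":0.098,"dz":0.204,"ax":0,"ay":0,"az":0,"fingers":-1},{"dx":-0.0015,"dy":0.098,"dz":0.204,"ax":0,"ay":0,"az":0,"fingers":-1}]'
```

```text
time: 5.05
tool_pos: [0.5808, 0.1533, 0.0454]
tcp_rot: [-1.817, -2.561, 0.002]
wrist_force: [0.1, -0.5, 0.2]
width: 0.0
```

```bash
python3 -m inch '[{"dx":0,"dy":0.001,"dz":0.002,"ax":0,"ay":0,"az":0,"fingers":-1},{"dx":0,"dy":0.001,"dz":0.0035,"ax":0,"ay":0,"az":0,"fingers":-1},{"dx":0,"dy":0.001,"dz":0.0035,"ax":0,"ay":0,"az":0,"fingers":-1}]'
```

```text
time: 5.42
tool_pos: [0.5818, 0.1537, 0.042]
tcp_rot: [-1.817, -2.561, 0.001]
wrist_force: [-1.2, -0.4, -0.4]
width: -0.001
```

```bash
python3 -m inch '[{"dx":0,"dy":0,"dz":-0.06,"ax":0,"ay":0,"az":0,"fingers":-1},{"dx":0,"dy":0,"dz":-0.12,"ax":0,"ay":0,"az":0,"fingers":-1},{"dx":0,"dy":0,"dz":-0.18,"ax":0,"ay":0,"az":0,"fingers":-1},{"dx":0,"dy":0,"dz":-0.18,"ax":0,"ay":0,"az":0,"fingers":-1}]'
python3 - <<'E'
from h import *
st(); im,W=cloud("wrist"); cv2.imwrite("pics/w3.png",im)
a=np.radians(19.4);ex=np.array([np.cos(a),np.sin(a)]);ey=np.array([-ex[1],ex[0]])
D=W[...,:2]-[.5454,.1407]; bx=D@ex; by=D@ey; z=W[...,2]
for x in range(-50,70,5):
    m=(abs(bx-x/1000)<.0025)&(abs(by)<.005); print(x,np.round(np.nanmax(z[m])*1000,1) if m.any() else None,end="; ")
E
```

```text
time: 5.92
tool_pos: [0.5865, 0.1547, 0.2301]
tcp_rot: [1.813, 2.556, 0.015]
wrist_force: [0.5, -0.3, 0.3]
width: -0.003
{'time': 5.925, 'tool_pos': [0.587, 0.155, 0.23], 'tcp_rot': [1.813, 2.556, 0.015], 'wrist_force': [0.461, -0.276, 0.328], 'width': -0.003, 'q': [0.217, 0.111, 1.734, 0.0, 1.284, -0.12]}
-50 6.4; -45 5.8; -40 23.7; -35 93.2; -30 99.4; -25 101.0; -20 100.4; -15 98.8; -10 5.8; -5 328.9; 0 337.8; 5 337.9; 10 324.6; 15 313.1; 20 311.9; 25 6.1; 30 5.6; 35 321.4; 40 304.0; 45 321.7; 50 5.5; 55 5.5; 60 311.6; 65 312.8;
```

View pics/w3.png

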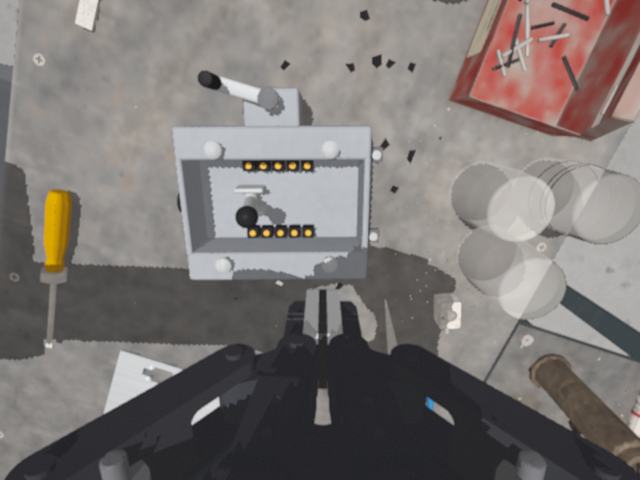

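The wrist view shows the box at about (270,200) with the knob still upright at (247,215). The finger tips are thinner than I assumed, so they came down in front of the knob. I'll repeat the move with a longer push and a press from behind the knob.

```bash
python3 -m inch '[{"dx":0,"dy":-0.06,"dz":0,"ax":0,"ay":0,"az":0,"fingers":-1},{"dx":0,"dy":-0.103,"dz":0.01,"ax":0,"ay":0,"az":0,"fingers":-1},{"dx":0,"dy":-0.103,"dz":0.06,"ax":0,"ay":0,"az":0,"fingers":-1},{"dx":0,"dy":-0.103,"dz":0.115,"ax":0,"ay":0,"az":0,"fingers":-1},{"dx":0,"dy":-0.103,"dz":0.145,"ax":0,"ay":0,"az":0,"fingers":-1},{"dx":0,"dy":-0.088,"dz":0.145,"ax":0,"ay":0,"az":0,"fingers":-1},{"dx":0,"dy":-0.068,"dz":0.146,"ax":0,"ay":0,"az":0,"fingers":-1},{"dx":0,"dy":-0.051,"dz":0.152,"ax":0,"ay":0,"az":0,"fingers":-1},{"dx":0,"dy":-0.038,"dz":0.162,"ax":0,"ay":0,"az":0,"fingers":-1},{"dx":0,"dy":-0.03,"dz":0.172,"ax":0,"ay":0,"az":0,"fingers":-1},{"dx":0,"dy":-0.03,"dz":0.172,"ax":0,"ay":0,"az":0,"fingers":-1},{"dx":0,"dy":-0.033,"dz":0.148,"ax":0,"ay":0,"az":0,"fingers":-1}]'
python3 - <<'E'
from h import *
st(); im,W=cloud("side")
a=np.radians(19.4);ex=np.array([np.cos(a),np.sin(a)]);ey=np.array([-ex[1],ex[0]])
D=W[...,:2]-[.5454,.1407]; bx=D@ex; by=D@ey; z=W[...,2]
for x in range(-50,70,5):
    m=(abs(bx-x/1000)<.0025)&(abs(by)<.01); print(x,np.round(np.nanmax(z[m])*1000,1) if m.any() else None,end="; ")
cv2.imwrite("pics/s4.png",cv2.resize(im[240:370,230:400],None,fx=4,fy=4,interpolation=2))
E
```

```text
time: 7.48
tool_pos: [0.5514, 0.1429, 0.0757]
tcp_rot: [-1.818, -2.562, -0.0]
wrist_force: [-0.3, 0.5, -0.5]
width: 0.002
{'time': 7.475, 'tool_pos': [0.551, 0.143, 0.076], 'tcp_rot': [-1.818, -2.562, -0.0], 'wrist_force': [-0.306, 0.505, -0.536], 'width': 0.002, 'q': [0.21, 0.18, 1.956, 0.0, 1.006, -0.127]}
-50 198.6; -45 201.4; -40 206.4; -35 218.4; -30 413.3; -25 400.6; -20 287.4; -15 226.1; -10 221.6; -5 224.6; 0 221.9; 5 222.1; 10 223.7; 15 222.8; 20 224.4; 25 223.2; 30 225.9; 35 227.8; 40 372.4; 45 413.6; 50 218.2; 55 206.0; 60 202.9; 65 199.3;
```

View pics/s4.png

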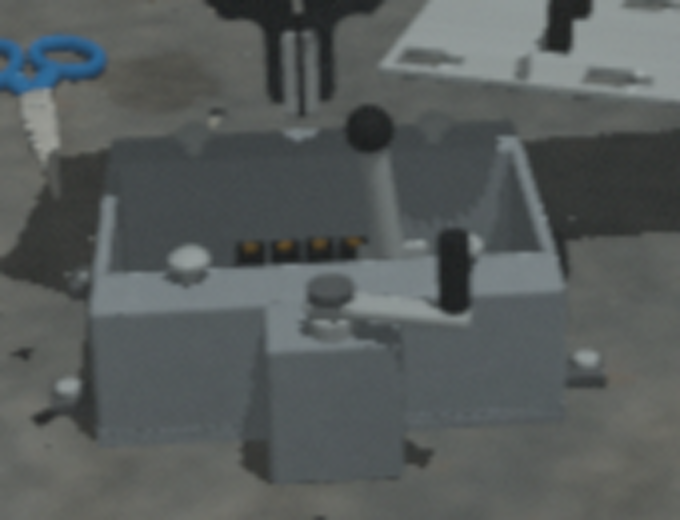

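```bash
python3 - <<'E'
from h import *
s=bot.read_state()
for n in ["side","scene"]:
    im,W=cloud(n); p=proj(n,s["tool_pos"]); print(n,p)
    if n=="side":
        for (u,v) in [(300,95),(300,105),(285,90),(312,85),(370,130)]:
            print((u,v),np.round(W[int(240+v/4),int(230+u/4)],3))
        print("tcp crop",(p-[230,240])*4)
    else:
        x,y=p.astype(int); cv2.imwrite("pics/s5.png",cv2.resize(im[y-75:y+75,x-90:x+90],None,fx=4,fy=4,interpolation=2))
        for dv in range(-20,8,3): print(dv,[np.round(W[y+dv,x+du],3).tolist() for du in (-2,0,2)])
E
```

```text
side [304.06165466 280.37000768]
(300, 95) [0.549 0.152 0.116]
(300, 105) [ 0.624 -0.074  0.   ]
(285, 90) [0.555 0.153 0.117]
(312, 85) [0.545 0.149 0.118]
(370, 130) [0.524 0.143 0.099]
tcp crop [296.24661862 161.48003071]
scene [284.16298603 320.54541823]
-20 [[0.548, 0.153, 0.153], [0.544, 0.152, 0.154], [0.542, 0.15, 0.153]]
-17 [[0.549, 0.152, 0.143], [0.547, 0.15, 0.142], [0.545, 0.146, 0.138]]
-14 [[0.55, 0.152, 0.134], [0.546, 0.152, 0.136], [0.547, 0.145, 0.128]]
-11 [[0.55, 0.152, 0.127], [0.547, 0.151, 0.127], [0.546, 0.147, 0.122]]
-8 [[0.551, 0.152, 0.118], [0.548, 0.151, 0.118], [0.548, 0.144, 0.109]]
-5 [[0.585, 0.105, 0.03], [0.581, 0.103, 0.031], [0.577, 0.103, 0.033]]
-2 [[0.586, 0.104, 0.019], [0.582, 0.104, 0.022], [0.578, 0.103, 0.023]]
1 [[0.582, 0.111, 0.021], [0.578, 0.11, 0.023], [0.574, 0.109, 0.023]]
4 [[0.58, 0.116, 0.019], [0.575, 0.116, 0.022], [0.571, 0.115, 0.024]]
7 [[0.58, 0.116, 0.01], [0.575, 0.116, 0.012], [0.572, 0.114, 0.012]]
```

View pics/s5.png

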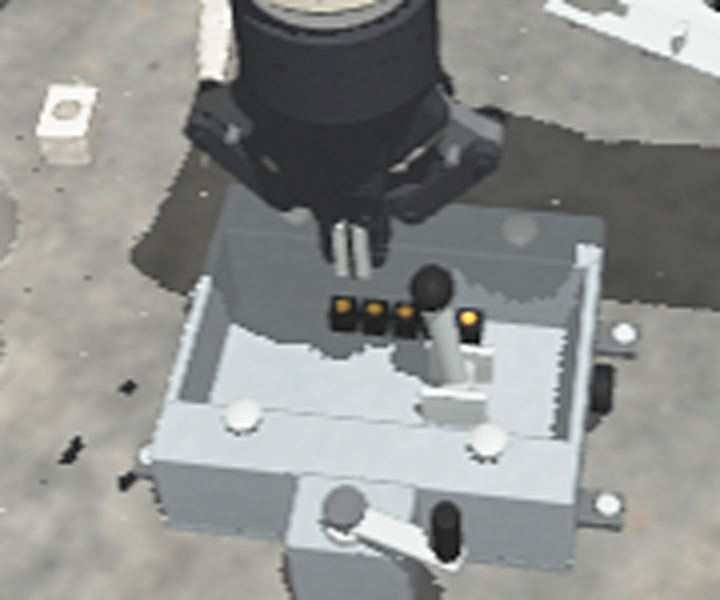

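Both views show the lever at (432,290) in this crop and the real fingertips about 34 mm higher than the reported TCP (xy agrees). I'll correct for that and push again.

```bash
python3 -m inch '[{"dx":0,"dy":-0.01,"dz":-0.03,"ax":0,"ay":0,"az":0,"fingers":-1},{"dx":0,"dy":-0.068,"dz":-0.03,"ax":0,"ay":0,"az":0,"fingers":-1},{"dx":0,"dy":-0.068,"dz":-0.02,"ax":0,"ay":0,"az":0,"fingers":-1},{"dx":0,"dy":-0.068,"dz":0.025,"ax":0,"ay":0,"az":0,"fingers":-1},{"dx":0,"dy":-0.051,"dz":0.025,"ax":0,"ay":0,"az":0,"fingers":-1},{"dx":0,"dy":-0.031,"dz":0.026,"ax":0,"ay":0,"az":0,"fingers":-1},{"dx":0,"dy":-0.014,"dz":0.032,"ax":0,"ay":0,"az":0,"fingers":-1},{"dx":0,"dy":-0.003,"dz":0.042,"ax":0,"ay":0,"az":0,"fingers":-1},{"dx":0,"dy":0.004,"dz":0.052,"ax":0,"ay":0,"az":0,"fingers":-1},{"dx":0,"dy":0.004,"dz":0.052,"ax":0,"ay":0,"az":0,"fingers":-1},{"dx":0,"dy":0.001,"dz":0.028,"ax":0,"ay":0,"az":0,"fingers":-1},{"dx":0,"dy":0.018,"dz":0.028,"ax":0,"ay":0,"az":0,"fingers":-1},{"dx":0,"dy":0.019,"dz":0.04,"ax":0,"ay":0,"az":0,"fingers":-1},{"dx":0,"dy":0.024,"dz":0.049,"ax":0,"ay":0,"az":0,"fingers":-1},{"dx":0,"dy":0.027,"dz":0.055,"ax":0,"ay":0,"az":0,"fingers":-1},{"dx":0,"dy":0.031,"dz":0.061,"ax":0,"ay":0,"az":0,"fingers":-1},{"dx":0,"dy":0.031,"dz":0.061,"ax":0,"ay":0,"az":0,"fingers":-1}]'
python3 - <<'E'
from h import *
st(); im,W=cloud("scene")
p=proj("scene",[.55,.145,.06]).astype(int);x,y=p
cv2.imwrite("pics/s6.png",cv2.resize(im[y-75:y+75,x-90:x+90],None,fx=4,fy=4,interpolation=2))
E
```

```text
time: 9.75
tool_pos: [0.5844, 0.1539, 0.0176]
tcp_rot: [1.815, 2.558, 0.009]
wrist_force: [0.6, -0.7, -0.0]
width: -0.001
{'time': 9.75, 'tool_pos': [0.584, 0.154, 0.018], 'tcp_rot': [1.815, 2.558, 0.009], 'wrist_force': [0.563, -0.667, -0.023], 'width': -0.001, 'q': [0.216, 0.304, 1.923, 0.0, 0.906, -0.121]}
```

View pics/s6.png

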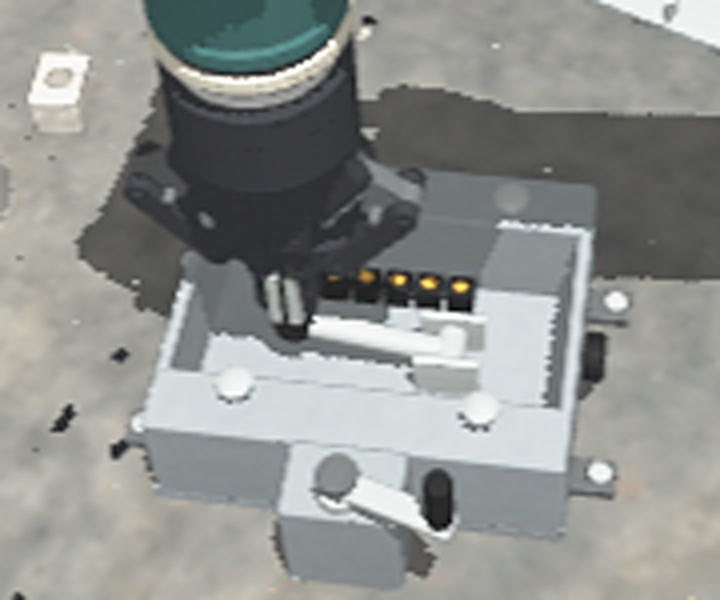

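The lever is nearly flat, with the knob at (292,328) under the fingertips. I'll press the remaining millimetres while watching the force.

```bash
python3 -m inch '[{"dx":0,"dy":0.001,"dz":0.003,"ax":0,"ay":0,"az":0,"fingers":-1},{"dx":0,"dy":0.001,"dz":0.005,"ax":0,"ay":0,"az":0,"fingers":-1},{"dx":0,"dy":0.001,"dz":0.006,"ax":0,"ay":0,"az":0,"fingers":-1},{"dx":0,"dy":0.001,"dz":0.006,"ax":0,"ay":0,"az":0,"fingers":-1}]'
python3 -m inch '[{"dx":0,"dy":0,"dz":0.0015,"ax":0,"ay":0,"az":0,"fingers":-1},{"dx":0,"dy":0,"dz":0.003,"ax":0,"ay":0,"az":0,"fingers":-1},{"dx":0,"dy":0,"dz":0.003,"ax":0,"ay":0,"az":0,"fingers":-1}]'
```

```text
time: 10.3
tool_pos: [0.586, 0.1544, 0.0151]
tcp_rot: [1.814, 2.557, 0.01]
wrist_force: [-6.5, -1.3, 16.1]
width: 0.001
time: 10.68
tool_pos: [0.5861, 0.1544, 0.0151]
tcp_rot: [1.814, 2.558, 0.01]
wrist_force: [-6.7, -1.6, 17.5]
width: 0.005
```

```bash
python3 -m inch '[{"dx":0,"dy":0,"dz":-0.06,"ax":0,"ay":0,"az":0,"fingers":-1},{"dx":0,"dy":0,"dz":-0.12,"ax":0,"ay":0,"az":0,"fingers":-1},{"dx":0,"dy":0,"dz":-0.18,"ax":0,"ay":0,"az":0,"fingers":0},{"dx":0,"dy":-0.03,"dz":-0.2,"ax":0,"ay":0,"az":0,"fingers":1},{"dx":0,"dy":-0.05,"dz":-0.2,"ax":0,"ay":0,"az":0,"fingers":1}]'
python3 - <<'E'
from h import *
st(); im,W=cloud("wrist"); cv2.imwrite("pics/w7.png",im)
a=np.radians(19.4);ex=np.array([np.cos(a),np.sin(a)]);ey=np.array([-ex[1],ex[0]])
D=W[...,:2]-[.5454,.1407]; bx=D@ex; by=D@ey; z=W[...,2]
for x in range(-50,70,5):
    m=(abs(bx-x/1000)<.0025)&(abs(by)<.005)&(z<.12); print(x,np.round(np.nanmax(z[m])*1000,1) if m.any() else None,end="; ")
m=(z>.03)&(z<.1)&(abs(by)<.02)&(abs(bx)<.075); print("x range",np.nanpercentile(bx[m],[1,99]))
go([.5,-.187,.2],-2.9)
E
```

```text
time: 11.3
tool_pos: [0.5383, 0.1377, 0.2183]
tcp_rot: [1.812, 2.554, 0.017]
wrist_force: [-0.3, -0.3, -0.5]
width: 0.642
{'time': 11.3, 'tool_pos': [0.538, 0.138, 0.218], 'tcp_rot': [1.812, 2.554, 0.017], 'wrist_force': [-0.255, -0.329, -0.463], 'width': 0.642, 'q': [0.205, 0.018, 1.855, 0.0, 1.254, -0.131]}
-50 7.6; -45 8.0; -40 26.8; -35 29.7; -30 28.4; -25 29.2; -20 29.8; -15 30.3; -10 33.2; -5 32.5; 0 34.1; 5 34.0; 10 35.0; 15 35.9; 20 36.0; 25 37.0; 30 41.9; 35 43.2; 40 42.3; 45 41.3; 50 7.5; 55 7.0; 60 7.2; 65 7.2; x range [-0.04773269  0.04442407]
d [-0.294  -0.1403  0.0156] a [ 0.57 -0.03 22.2 ]
```

```bash
python3 -m inch '[{"dx":-0.06,"dy":-0.03,"dz":0.003,"ax":0,"ay":0,"az":5,"fingers":1},{"dx":-0.294,"dy":-0.14,"dz":0.016,"ax":0.6,"ay":0,"az":22.2,"fingers":1},{"dx":-0.294,"dy":-0.14,"dz":0.016,"ax":0.6,"ay":0,"az":22.2,"fingers":1},{"dx":-0.294,"dy":-0.14,"dz":0.016,"ax":0.6,"ay":0,"az":22.2,"fingers":1},{"dx":-0.294,"dy":-0.14,"dz":0.016,"ax":0.6,"ay":0,"az":22.2,"fingers":1},{"dx":-0.294,"dy":-0.14,"dz":0.016,"ax":0.6,"ay":0,"az":22.2,"fingers":1},{"dx":-0.294,"dy":-0.14,"dz":0.016,"ax":0.6,"ay":0,"az":22.2,"fingers":1},{"dx":-0.294,"dy":-0.14,"dz":0.016,"ax":0.6,"ay":0,"az":22.2,"fingers":1},{"dx":-0.294,"dy":-0.14,"dz":0.016,"ax":0.6,"ay":0,"az":22.2,"fingers":1}]'
cat > cov.py <<'E'
from h import *
im,W=cloud("wrist"); cv2.imwrite("pics/w8.png",im)
def rect(lo,hi,c=(.502,-.188),r=.12):
    m=(W[...,2]>lo)&(W[...,2]<hi)&(np.hypot(W[...,0]-c[0],W[...,1]-c[1])<r); Q=W[m]
    q=cv2.minAreaRect((Q[:,:2]*1000).astype(np.float32)); print(lo,hi,len(Q),np.round(q[0],1),np.round(q[1],1),round(q[2],2),"zmed",np.round(np.median(Q[:,2]),4))
st()
rect(.032,.05,r=.045); rect(.012,.026,c=(.513,-.121),r=.02)
m=((W[...,2]>.0025)&(W[...,2]<.01)&(np.hypot(W[...,0]-.502,W[...,1]+.188)<.125)).astype(np.uint8)
cv2.imwrite("pics/m8.png",m*255)
# holes: wide openings by colour/height
g=cv2.cvtColor(im,cv2.COLOR_BGR2GRAY)
n=bot.masks_of("wrist","cover")
for k in n[:1]: print(k["p"],k["box"])
E
python3 cov.py
```

```text
time: 12.48
tool_pos: [0.5008, -0.1853, 0.1997]
tcp_rot: [-2.274, -2.167, -0.0]
wrist_force: [0.5, 0.8, 0.2]
width: 1.001
{'time': 12.525, 'tool_pos': [0.501, -0.185, 0.2], 'tcp_rot': [-2.274, -2.166, -0.0], 'wrist_force': [-0.198, -0.383, -0.681], 'width': 1.002, 'q': [-0.402, -0.001, 1.908, 0.0, 1.235, -0.353]}
0.032 0.05 963 [ 500.7 -190.4] [64.1 13.6] 87.62 zmed 0.039
0.012 0.026 76 [ 513.9 -124.9] [10.9  4.7] 87.7 zmed 0.0197
0.82 [230.4, 129.0, 415.4, 277.0]
```

View pics/w8.png

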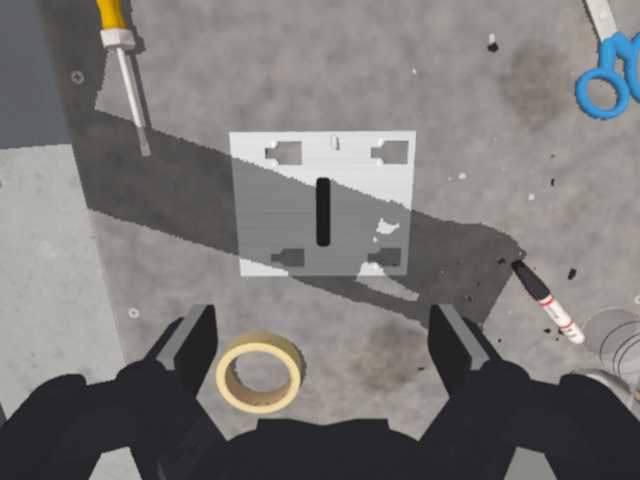

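```bash
python3 -c "
from h import *
go([.5007,-.1904,-.016],-2.4)"
```

```text
d [-0.0048  0.0003  0.2157] a [-0.02 -0.03 -0.39]
```

```bash
python3 -m inch '[{"dx":-0.005,"dy":0,"dz":0.06,"ax":0,"ay":0,"az":-0.4,"fingers":1},{"dx":-0.005,"dy":0,"dz":0.12,"ax":0,"ay":0,"az":-0.4,"fingers":1},{"dx":-0.005,"dy":0,"dz":0.17,"ax":0,"ay":0,"az":-0.4,"fingers":1},{"dx":-0.005,"dy":0,"dz":0.2,"ax":0,"ay":0,"az":-0.4,"fingers":1},{"dx":-0.005,"dy":0,"dz":0.211,"ax":0,"ay":0,"az":-0.4,"fingers":1},{"dx":-0.005,"dy":0,"dz":0.2155,"ax":0,"ay":0,"az":-0.4,"fingers":1},{"dx":-0.005,"dy":0,"dz":0.2155,"ax":0,"ay":0,"az":-0.4,"fingers":1}]'
python3 - <<'E'
from h import *
im,W=cloud("scene"); p=proj("scene",[.5,-.19,.03]).astype(int);x,y=p
cv2.imwrite("pics/s9.png",cv2.resize(im[y-60:y+60,x-80:x+80],None,fx=5,fy=5,interpolation=2))
E
```

```text
time: 13.45
tool_pos: [0.5016, -0.1909, -0.0146]
tcp_rot: [2.266, 2.174, 0.002]
wrist_force: [0.3, -0.2, -0.4]
width: 1.005
```

View pics/s9.png

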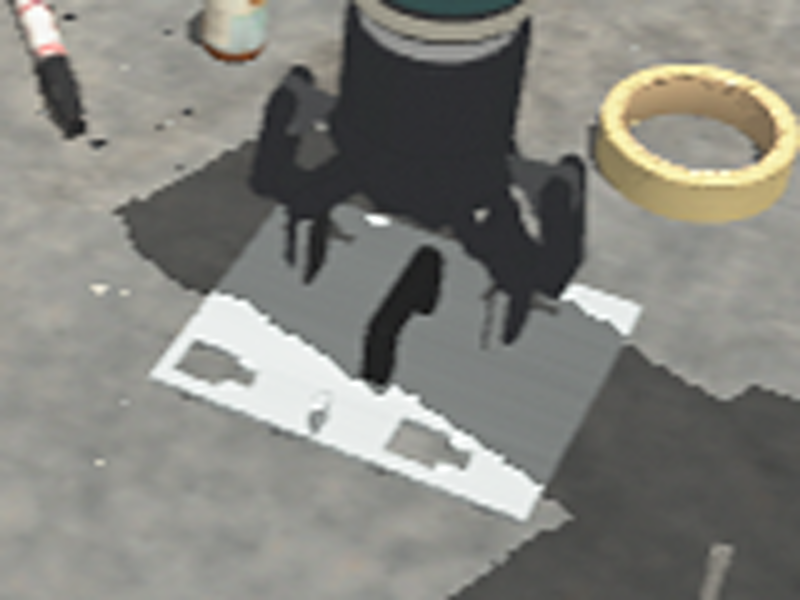

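The open fingers straddle the bar: tips at (310,270) and (510,330), bar from (375,380) to (430,260), clear of the plate. I'll close and lift.

```bash
python3 -m inch '[{"dx":0,"dy":0,"dz":0,"ax":0,"ay":0,"az":0,"fingers":-1},{"dx":0,"dy":0,"dz":0,"ax":0,"ay":0,"az":0,"fingers":-1},{"dx":0,"dy":0,"dz":0,"ax":0,"ay":0,"az":0,"fingers":-1},{"dx":0,"dy":0,"dz":0,"ax":0,"ay":0,"az":0,"fingers":-1},{"dx":0,"dy":0,"dz":0,"ax":0,"ay":0,"az":0,"fingers":-1},{"dx":0,"dy":0,"dz":0,"ax":0,"ay":0,"az":0,"fingers":-1},{"dx":0,"dy":0,"dz":-0.02,"ax":0,"ay":0,"az":0,"fingers":-1},{"dx":0,"dy":0,"dz":-0.05,"ax":0,"ay":0,"az":0,"fingers":-1},{"dx":0,"dy":0,"dz":-0.1,"ax":0,"ay":0,"az":0,"fingers":-1},{"dx":0,"dy":0,"dz":-0.14,"ax":0,"ay":0,"az":0,"fingers":-1},{"dx":0,"dy":0,"dz":-0.14,"ax":0,"ay":0,"az":0,"fingers":-1}]' 70
python3 - <<'E'
from h import *
st()
for n in ["wrist","scene","side"]:
    im,W=cloud(n)
    if n=="wrist": cv2.imwrite("pics/w10.png",im)
    m=(W[...,2]>.1)&(W[...,2]<.16)&(abs(W[...,0]-.5)<.13)&(abs(W[...,1]+.19)<.11)
    print(n,m.sum(),np.round(np.nanmedian(W[m],0),4),np.percentile(W[m][:,2],[2,25,50,75,98]).round(4))
E
```

```text
time: 14.88
tool_pos: [0.504, -0.192, 0.1286]
tcp_rot: [2.261, 2.169, 0.006]
wrist_force: [0.6, 0.2, -3.5]
width: 0.149
{'time': 14.875, 'tool_pos': [0.504, -0.192, 0.129], 'tcp_rot': [2.261, 2.169, 0.006], 'wrist_force': [0.636, 0.208, -3.468], 'width': 0.149, 'q': [-0.41, 0.062, 1.981, 0.0, 1.09, -0.369]}
wrist 79008 [ 0.5032 -0.1605  0.1448] [0.1433 0.1443 0.1448 0.1453 0.1463]
scene 3363 [ 0.4871 -0.1747  0.1452] [0.1413 0.1444 0.1452 0.1459 0.1486]
side 1729 [ 0.4938 -0.1667  0.1443] [0.1398 0.1437 0.1443 0.1447 0.1557]
```

```bash
cat > held.py <<'E'
from h import *
def measure():
    s=bot.read_state(); im,W=cloud("wrist"); T=R.from_rotvec(s["tcp_rot"]).as_matrix()
    P=(W-s["tool_pos"])@T   # tool coords
    zt=np.nanmedian(P[...,2][(abs(P[...,2]+.016)<.012)&(abs(P[...,0])<.1)])
    m=(abs(P[...,2]-zt)<.004)&(abs(P[...,0])<.12)&(abs(P[...,1])<.12)
    Q=P[m]; A=np.c_[Q[:,:2],np.ones(len(Q))]; c=np.linalg.lstsq(A,Q[:,2],rcond=None)[0]
    print("plate top tool z %.4f slopes %.4f %.4f"%(zt,c[0],c[1]))
    t=(P[...,2]<zt-.009)&(P[...,2]>zt-.02)&(abs(P[...,0]-.066)<.02)&(abs(P[...,1]-.0105)<.03)
    q=P[t]; print("tab",t.sum(),np.round((q.min(0)+q.max(0))/2,4),np.ptp(q,axis=0).round(4)) if t.any() else print("no tab")
    # edges: left (max x) by y, front/back (y) by x
    b=np.arange(-.07,.075,.01)
    ex=[(y,Q[abs(Q[:,1]-y)<.003][:,0].max()) for y in b]; ex=np.array(ex); f=np.polyfit(ex[:,0],ex[:,1],1); print("left edge x=%.4f slope %.4f res %.4f"%(f[1],f[0],np.std(ex[:,1]-np.polyval(f,ex[:,0]))))
    for sg in (1,-1):
        e=[]
        for x in np.arange(-.01,.07,.01):
            k=Q[abs(Q[:,0]-x)<.003][:,1]*sg
            if len(k): e.append((x,k.max()*sg))
        e=np.array(e); f=np.polyfit(e[:,0],e[:,1],1); print("y edge",sg,"at x=0 %.4f slope %.4f res %.4f"%(f[1],f[0],np.std(e[:,1]-np.polyval(f,e[:,0]))))
    # holes left
    L,k=label(~m & (abs(P[...,0]-.055)<.06)&(abs(P[...,1])<.3))
    return im,P,m
if __name__=="__main__":
    st(); im,P,m=measure(); cv2.imwrite("pics/w10.png",im)
E
python3 held.py
```

```text
{'time': 15.025, 'tool_pos': [0.5, -0.19, 0.123], 'tcp_rot': [-2.265, -2.173, 0.001], 'wrist_force': [-1.11, -0.125, -4.826], 'width': 0.15, 'q': [-0.41, 0.066, 1.987, 0.0, 1.091, -0.369]}
plate top tool z -0.0185 slopes 0.0007 0.0005
tab 463 [ 0.0668  0.0099 -0.0314] [0.0119 0.0051 0.0073]
left edge x=0.0758 slope -0.0001 res 0.0000
y edge 1 at x=0 0.0896 slope 0.0057 res 0.0001
y edge -1 at x=0 -0.0910 slope -0.0011 res 0.0001
```

```bash
python3 -c "
from h import *
go([.5274,.1336,.13],19.4)"
```

```text
d [ 0.3244  0.0148 -0.007 ] a [ -0.15  -0.12 -21.77]
```

```bash
python3 -m inch '[{"dx":0.01,"dy":0,"dz":-0.01,"ax":-0.15,"ay":-0.1,"az":-1,"fingers":-1},{"dx":0.035,"dy":0.002,"dz":-0.015,"ax":-0.15,"ay":-0.1,"az":-3,"fingers":-1},{"dx":0.07,"dy":0.004,"dz":-0.015,"ax":-0.15,"ay":-0.1,"az":-5,"fingers":-1},{"dx":0.11,"dy":0.006,"dz":-0.015,"ax":-0.15,"ay":-0.1,"az":-8,"fingers":-1},{"dx":0.15,"dy":0.008,"dz":-0.015,"ax":-0.15,"ay":-0.1,"az":-11,"fingers":-1},{"dx":0.19,"dy":0.01,"dz":-0.015,"ax":-0.15,"ay":-0.1,"az":-14,"fingers":-1},{"dx":0.23,"dy":0.012,"dz":-0.015,"ax":-0.15,"ay":-0.1,"az":-17,"fingers":-1},{"dx":0.27,"dy":0.014,"dz":-0.01,"ax":-0.15,"ay":-0.1,"az":-19,"fingers":-1},{"dx":0.3,"dy":0.0148,"dz":-0.007,"ax":-0.15,"ay":-0.1,"az":-21,"fingers":-1},{"dx":0.318,"dy":0.0148,"dz":-0.007,"ax":-0.15,"ay":-0.1,"az":-21.8,"fingers":-1},{"dx":0.3244,"dy":0.0148,"dz":-0.007,"ax":-0.15,"ay":-0.1,"az":-21.8,"fingers":-1},{"dx":0.3244,"dy":0.0148,"dz":-0.007,"ax":-0.15,"ay":-0.1,"az":-21.8,"fingers":-1},{"dx":0.3244,"dy":0.0148,"dz":-0.007,"ax":-0.15,"ay":-0.1,"az":-21.8,"fingers":-1}]'
python3 held.py; python3 -c "
from h import *
go([.5274,.1336,.07],19.4)"
```

```text
time: 16.7
tool_pos: [0.5275, 0.1326, 0.13]
tcp_rot: [1.816, 2.563, -0.0]
wrist_force: [-0.1, -0.2, -4.6]
width: 0.149
{'time': 16.7, 'tool_pos': [0.527, 0.133, 0.13], 'tcp_rot': [1.816, 2.563, -0.0], 'wrist_force': [-0.102, -0.236, -4.607], 'width': 0.149, 'q': [0.201, 0.075, 1.963, -0.0, 1.103, -0.137]}
plate top tool z -0.0190 slopes 0.0012 0.0002
tab 463 [ 0.0667  0.0104 -0.0325] [0.012  0.005  0.0062]
left edge x=0.0757 slope -0.0003 res 0.0000
y edge 1 at x=0 0.0904 slope 0.0022 res 0.0003
y edge -1 at x=0 -0.0904 slope -0.0001 res 0.0001
d [0.001  0.0002 0.0601] a [ 0.    0.   -0.04]
```

```bash
python3 -m inch '[{"dx":0.0007,"dy":-0.0003,"dz":0.03,"ax":0,"ay":0,"az":0,"fingers":-1},{"dx":0.0007,"dy":-0.0003,"dz":0.05,"ax":0,"ay":0,"az":0,"fingers":-1},{"dx":0.0007,"dy":-0.0003,"dz":0.062,"ax":0,"ay":0,"az":0,"fingers":-1},{"dx":0.0007,"dy":-0.0003,"dz":0.064,"ax":0,"ay":0,"az":0,"fingers":-1},{"dx":0.0007,"dy":-0.0003,"dz":0.064,"ax":0,"ay":0,"az":0,"fingers":-1}]'
python3 - <<'E'
from h import *
st()
im,W=cloud("wrist")
im2,W2=cloud("scene");p=proj("scene",[.527,.134,.07]).astype(int);x,y=p
a=cv2.resize(im2[y-65:y+65,x-75:x+75],(520,450),interpolation=2)
b=cv2.resize(im[60:360,160:480],(0,0),fx=.87,fy=1.5)
cv2.imwrite("pics/w11.png",np.hstack([a,b[:450]]))
E
```

```text
time: 17.38
tool_pos: [0.5277, 0.1331, 0.0668]
tcp_rot: [1.816, 2.562, 0.001]
wrist_force: [-0.6, -0.3, -4.1]
width: 0.152
{'time': 17.375, 'tool_pos': [0.528, 0.133, 0.067], 'tcp_rot': [1.816, 2.562, 0.001], 'wrist_force': [-0.641, -0.263, -4.063], 'width': 0.152, 'q': [0.201, 0.144, 2.017, -0.0, 0.98, -0.136]}
```

View pics/w11.png

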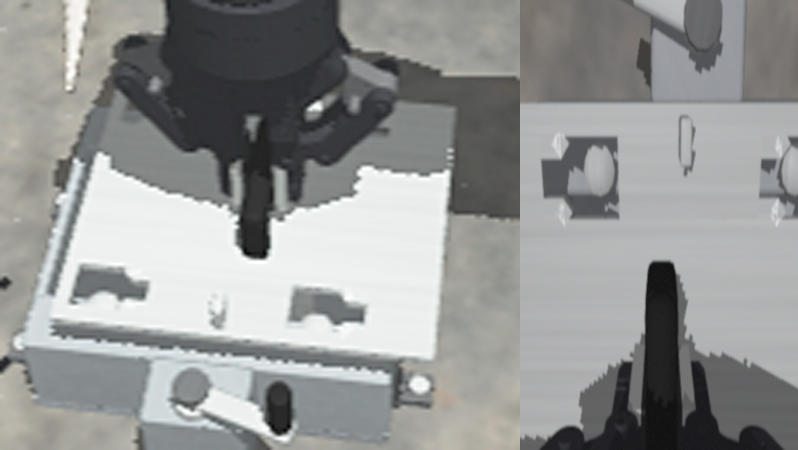

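```bash
python3 - <<'E'
from h import *
s=bot.read_state(); im,W=cloud("wrist"); T=R.from_rotvec(s["tcp_rot"]).as_matrix(); P=(W-s["tool_pos"])@T
st(); X,Y,Z=P[...,0],P[...,1],P[...,2]
# head tops: world z .068-.0745
for c in (-.032,.072):
    w=(abs(X-.055)<.02)&(abs(Y-c)<.02)
    q=P[w&(W[...,2]>.068)&(W[...,2]<.0748)]; t=P[w&(Z<np.nanmedian(Z[w])+.004)&(Z>np.nanmedian(Z[w])-.006)]
    print(c,len(q),"head",((q.min(0)+q.max(0))/2).round(4),np.ptp(q,axis=0).round(4))
    pl=P[w&(abs(Z+.019)<.003)]
    # opening edges along lines
    k=pl[(abs(pl[:,0]-.055)<.004)][:,1]; print("  y edge beyond",k[k>c].min().round(4) if (k>c).any() else None)
    k=pl[(abs(pl[:,1]-c-.004)<.004)][:,0]; print("  x edges",k[k<.055].max().round(4),k[k>.055].min().round(4))
E
```

```text
{'time': 17.525, 'tool_pos': [0.528, 0.133, 0.067], 'tcp_rot': [1.816, 2.562, 0.002], 'wrist_force': [-0.336, 0.874, -4.548], 'width': 0.148, 'q': [0.202, 0.143, 2.016, -0.0, 0.98, -0.136]}
-0.032 929 head [ 0.0561 -0.0331 -0.004 ] [0.0156 0.0157 0.006 ]
  y edge beyond -0.0206
  x edges 0.0447 0.0676
0.072 942 head [ 0.056   0.0707 -0.004 ] [0.0157 0.0161 0.0065]
  y edge beyond 0.0827
  x edges 0.0445 0.0676
```

The left panel shows the cover above the box. In the right panel the heads (600,170) and (790,170) sit inside the wide openings, and the measured offset is under 1 mm. Lowering now.

```bash
python3 -m inch '[{"dx":0,"dy":-0.0007,"dz":0.006,"ax":0,"ay":0,"az":0,"fingers":-1},{"dx":0,"dy":-0.0007,"dz":0.012,"ax":0,"ay":0,"az":0,"fingers":-1},{"dx":0,"dy":-0.0007,"dz":0.016,"ax":0,"ay":0,"az":0,"fingers":-1},{"dx":0,"dy":-0.0007,"dz":0.019,"ax":0,"ay":0,"az":0,"fingers":-1},{"dx":0,"dy":-0.0007,"dz":0.021,"ax":0,"ay":0,"az":0,"fingers":-1},{"dx":0,"dy":-0.0007,"dz":0.021,"ax":0,"ay":0,"az":0,"fingers":-1},{"dx":0,"dy":-0.0007,"dz":0.021,"ax":0,"ay":0,"az":0,"fingers":-1}]'
```

```text
time: 18.4
tool_pos: [0.5275, 0.1331, 0.0462]
tcp_rot: [1.815, 2.562, 0.003]
wrist_force: [0.5, -0.6, -4.7]
width: 0.151
```

```bash
python3 -m inch '[{"dx":0,"dy":0,"dz":0.001,"ax":0,"ay":0,"az":0,"fingers":-1},{"dx":0,"dy":0,"dz":0.002,"ax":0,"ay":0,"az":0,"fingers":-1},{"dx":0,"dy":0,"dz":0.002,"ax":0,"ay":0,"az":0,"fingers":-1}]'
```

```text
time: 18.77
tool_pos: [0.5276, 0.1332, 0.046]
tcp_rot: [1.815, 2.562, 0.003]
wrist_force: [-5.0, -0.7, 8.2]
width: 0.15
```

```bash
python3 -m inch '[{"dx":0,"dy":0,"dz":-0.0005,"ax":0,"ay":0,"az":0,"fingers":-0.6},{"dx":0,"dy":0,"dz":-0.0005,"ax":0,"ay":0,"az":0,"fingers":0},{"dx":0,"dy":0,"dz":-0.0005,"ax":0,"ay":0,"az":0,"fingers":0},{"dx":0,"dy":0,"dz":-0.0005,"ax":0,"ay":0,"az":0,"fingers":0},{"dx":0,"dy":0,"dz":-0.0005,"ax":0,"ay":0,"az":0,"fingers":0}]'
cat > onbox.py <<'E'
from h import *
a=np.radians(19.4);ex=np.array([np.cos(a),np.sin(a)]);ey=np.array([-ex[1],ex[0]])
st(); im,W=cloud("wrist"); D=W[...,:2]-[.5454,.1407]; bx=D@ex*1000; by=D@ey*1000; z=W[...,2]*1000
def rng(m): return np.nanpercentile(bx[m],[1,50,99]).round(1),np.nanpercentile(by[m],[1,50,99]).round(1),np.nanpercentile(z[m],[5,50,95]).round(1)
print("tab",*rng((z>72)&(z<84)&(abs(by-66)<9)&(abs(bx)<30)))
m=(abs(z-64)<3.5)&(by>-20)&(by<85); q=m&(abs(by-30)<8); print("plate x edges",np.nanmin(bx[q]).round(1),np.nanmax(bx[q]).round(1)," left edge",np.nanpercentile(by[m&(abs(bx)<60)],99.8).round(1))
for c in (-52,52):
    w=(abs(bx-c)<12)&(abs(by-55)<12)
    print("head",c,*rng(w&(z>68.5)),"z plate around",np.nanmedian(z[w&(z<68)]))
A=np.c_[bx[m],by[m],np.ones(m.sum())]; print("plane",np.linalg.lstsq(A,z[m],rcond=None)[0].round(4))
E
python3 onbox.py
```

```text
time: 19.4
tool_pos: [0.5276, 0.1332, 0.0463]
tcp_rot: [1.816, 2.562, 0.002]
wrist_force: [0.0, -0.1, -0.3]
width: 0.499
{'time': 19.4, 'tool_pos': [0.528, 0.133, 0.046], 'tcp_rot': [1.816, 2.562, 0.002], 'wrist_force': [0.002, -0.069, -0.327], 'width': 0.499, 'q': [0.202, 0.168, 2.032, -0.0, 0.939, -0.136]}
tab [-11.4  -9.   -6.5] [59.7 66.  71.6] [77.  79.7 80.9]
plate x edges -110.0 88.3  left edge 83.4
head -52 [-59.1 -51.5 -44.6] [47.6 55.3 62.1] [69.4 71.3 72.8] z plate around 60.06624323989465
head 52 [44.3 50.7 59. ] [47.7 55.3 62.1] [69.1 71.2 72.8] z plate around 60.03760895853727
plane [-1.40000e-03 -6.00000e-03  6.49863e+01]
```

```bash
python3 -m inch '[{"dx":0,"dy":0.006,"dz":0,"ax":0,"ay":0,"az":0,"fingers":0},{"dx":0,"dy":0.011,"dz":0,"ax":0,"ay":0,"az":0,"fingers":0},{"dx":0,"dy":0.014,"dz":0,"ax":0,"ay":0,"az":0,"fingers":0},{"dx":0,"dy":0.017,"dz":0,"ax":0,"ay":0,"az":0,"fingers":0},{"dx":0,"dy":0.02,"dz":0,"ax":0,"ay":0,"az":0,"fingers":0},{"dx":0,"dy":0.023,"dz":0,"ax":0,"ay":0,"az":0,"fingers":0},{"dx":0,"dy":0.026,"dz":0,"ax":0,"ay":0,"az":0,"fingers":0},{"dx":0,"dy":0.029,"dz":0,"ax":0,"ay":0,"az":0,"fingers":0},{"dx":0,"dy":0.031,"dz":0,"ax":0,"ay":0,"az":0,"fingers":0},{"dx":0,"dy":0.031,"dz":0,"ax":0,"ay":0,"az":0,"fingers":0}]'
python3 onbox.py
```

```text
time: 20.7
tool_pos: [0.5573, 0.1436, 0.0464]
tcp_rot: [1.815, 2.562, 0.003]
wrist_force: [-0.8, 0.2, -1.1]
width: 0.501
{'time': 20.7, 'tool_pos': [0.557, 0.144, 0.046], 'tcp_rot': [1.815, 2.562, 0.003], 'wrist_force': [-0.78, 0.214, -1.132], 'width': 0.501, 'q': [0.209, 0.223, 1.966, -0.0, 0.95, -0.129]}
tab [ 5.9  8.2 10.4] [59.7 65.9 71.6] [78.7 79.9 80.8]
plate x edges -93.2 88.0  left edge 83.8
head -52 [-59.2 -50.9 -44.3] [47.6 55.3 62.1] [69.1 71.3 72.9] z plate around 64.2462761372449
head 52 [44.5 51.3 59.2] [47.5 55.3 62. ] [69.3 71.3 73. ] z plate around 64.78382552207262
plane [-4.00000e-04 -5.90000e-03  6.51152e+01]
```

```bash
python3 -m inch '[{"dx":0,"dy":0.0015,"dz":0,"ax":0,"ay":0,"az":0,"fingers":0},{"dx":0,"dy":0.003,"dz":0,"ax":0,"ay":0,"az":0,"fingers":0},{"dx":0,"dy":0.004,"dz":0,"ax":0,"ay":0,"az":0,"fingers":0},{"dx":0,"dy":0.004,"dz":0,"ax":0,"ay":0,"az":0,"fingers":0}]'
python3 onbox.py
```

```text
time: 21.25
tool_pos: [0.561, 0.1449, 0.0466]
tcp_rot: [1.815, 2.562, 0.003]
wrist_force: [-2.8, 0.1, 0.7]
width: 0.499
{'time': 21.25, 'tool_pos': [0.561, 0.145, 0.047], 'tcp_rot': [1.815, 2.562, 0.003], 'wrist_force': [-2.81, 0.074, 0.7], 'width': 0.499, 'q': [0.21, 0.229, 1.957, -0.0, 0.952, -0.128]}
tab [ 9.6 12.2 14.4] [59.7 65.9 71.6] [78.5 79.7 80.9]
plate x edges -89.0 92.0  left edge 83.4
head -52 [-59.  -50.9 -44.4] [47.6 55.3 62.1] [69.1 71.2 72.8] z plate around 64.49223702593254
head 52 [44.6 51.4 59.1] [47.7 55.4 62.1] [69.2 71.2 72.8] z plate around 64.802176211455
plane [-4.00000e-04 -5.10000e-03  6.50129e+01]
```

```bash
python3 -m inch '[{"dx":0,"dy":0.001,"dz":0,"ax":0,"ay":0,"az":0,"fingers":0},{"dx":0,"dy":0.0015,"dz":0,"ax":0,"ay":0,"az":0,"fingers":0},{"dx":0,"dy":0.0015,"dz":0,"ax":0,"ay":0,"az":0,"fingers":0}]'
python3 -c "
from h import *
im,W=cloud('wrist')
a=np.radians(19.4);ex=np.array([np.cos(a),np.sin(a)]);ey=np.array([-ex[1],ex[0]])
D=W[...,:2]-[.5454,.1407]; bx=D@ex*1000; by=D@ey*1000; z=W[...,2]*1000
m=(z>80)&(z<108)&(by>80)&(by<150)&(abs(bx)<90)
print('post',np.nanpercentile(bx[m],[1,50,99]).round(1),np.nanpercentile(by[m],[1,50,99]).round(1),m.sum())
m=(z>66)&(z<78)&(by>80)&(by<150)&(abs(bx)<90)
print('bar',np.nanpercentile(bx[m],[1,50,99]).round(1),np.nanpercentile(by[m],[1,50,99]).round(1),m.sum())
"
```

```text
time: 21.68
tool_pos: [0.561, 0.1449, 0.0465]
tcp_rot: [1.816, 2.563, -0.001]
wrist_force: [-6.5, -2.6, 2.8]
width: 0.497
post [-47.5 -39.4   4.3] [ 92.5 106.1 112.5] 2170
bar [-43.1 -23.    8.7] [ 88.6 103.2 112.8] 4007
```

The cover is home: it stalled with the force rising and the cover at about +1.5. Next I'll back off, lift, shut the fingers and go outside the post.

```bash
python3 -m inch '[{"dx":0,"dy":-0.006,"dz":0,"ax":0,"ay":0,"az":0,"fingers":0},{"dx":0,"dy":-0.016,"dz":-0.003,"ax":0,"ay":0,"az":0,"fingers":0},{"dx":0,"dy":-0.016,"dz":-0.03,"ax":0,"ay":0,"az":0,"fingers":0},{"dx":0,"dy":-0.016,"dz":-0.08,"ax":0,"ay":0,"az":0,"fingers":0},{"dx":0.05,"dy":-0.04,"dz":-0.09,"ax":0,"ay":0,"az":0,"fingers":-1},{"dx":0.1,"dy":-0.062,"dz":-0.09,"ax":0,"ay":0,"az":0,"fingers":-1},{"dx":0.138,"dy":-0.062,"dz":-0.09,"ax":0,"ay":0,"az":0,"fingers":-1},{"dx":0.138,"dy":-0.062,"dz":-0.09,"ax":0,"ay":0,"az":0,"fingers":-1},{"dx":0.138,"dy":-0.062,"dz":-0.09,"ax":0,"ay":0,"az":0,"fingers":-1}]' 40
python3 - <<'E'
from h import *
st(); s=bot.read_state()
a=np.radians(19.4);ex=np.array([np.cos(a),np.sin(a)]);ey=np.array([-ex[1],ex[0]])
d=s["tool_pos"][:2]-[.5454,.1407]; print("tcp box",d@ex,d@ey)
for n in ("scene","side"):
  im,W=cloud(n);D=W[...,:2]-[.5454,.1407]; bx=D@ex*1000; by=D@ey*1000; z=W[...,2]*1000
  m=(z>99)&(z<108)&(by>80)&(by<125)&(abs(bx)<70); print(n,'post top',np.nanpercentile(bx[m],[1,50,99]).round(1),np.nanpercentile(by[m],[1,50,99]).round(1),m.sum())
  m=(z>74)&(z<86)&(abs(by-66)<10)&(bx>0)&(bx<25); print(" tab",np.nanpercentile(bx[m],[1,50,99]).round(1),m.sum())
  m=(abs(bx+46)<40)&(abs(by-136)<20)&(z>130)&(z<190); print(" lowest gripper z",np.nanpercentile(z[m],[0,1,5]).round(1) if m.any() else None)
E
```

```text
time: 22.85
tool_pos: [0.457, 0.2544, 0.1368]
tcp_rot: [1.815, 2.563, 0.0]
wrist_force: [1.0, 0.2, 0.4]
width: 0.001
{'time': 22.85, 'tool_pos': [0.457, 0.254, 0.137], 'tcp_rot': [1.815, 2.563, 0.0], 'wrist_force': [1.015, 0.235, 0.396], 'width': 0.001, 'q': [0.461, 0.029, 1.999, -0.001, 1.113, 0.123]}
tcp box -0.04565953979354271 0.13660586248635945
scene post top [-48.4 -45.7 -38.3] [105.7 111.7 113.5] 24
 tab [10.6 12.4 14.1] 5
 lowest gripper z [166.7 167.6 170.2]
side post top [-46.4 -41.3 -36.5] [104.7 111.1 115.9] 51
 tab [11.5 13.4 16.3] 26
 lowest gripper z [165.6 166.4 168.3]
```

```bash
python3 -m inch '[{"dx":0,"dy":0.002,"dz":0.045,"ax":0,"ay":0,"az":0,"fingers":-1},{"dx":0,"dy":0.002,"dz":0.082,"ax":0,"ay":0,"az":0,"fingers":-1},{"dx":-0.01,"dy":0.002,"dz":0.082,"ax":0,"ay":0,"az":0,"fingers":-1},{"dx":-0.019,"dy":0.002,"dz":0.082,"ax":0,"ay":0,"az":0,"fingers":-1},{"dx":-0.028,"dy":0.002,"dz":0.082,"ax":0,"ay":0,"az":0,"fingers":-1},{"dx":-0.037,"dy":0.001,"dz":0.082,"ax":0,"ay":0,"az":0,"fingers":-1},{"dx":-0.045,"dy":0,"dz":0.082,"ax":0,"ay":0,"az":0,"fingers":-1},{"dx":-0.051,"dy":-0.001,"dz":0.082,"ax":0,"ay":0,"az":0,"fingers":-1},{"dx":-0.058,"dy":0.001,"dz":0.082,"ax":0,"ay":0,"az":0,"fingers":-1},{"dx":-0.065,"dy":0.005,"dz":0.082,"ax":0,"ay":0,"az":0,"fingers":-1},{"dx":-0.071,"dy":0.01,"dz":0.082,"ax":0,"ay":0,"az":0,"fingers":-1},{"dx":-0.075,"dy":0.015,"dz":0.082,"ax":0,"ay":0,"az":0,"fingers":-1},{"dx":-0.077,"dy":0.02,"dz":0.082,"ax":0,"ay":0,"az":0,"fingers":-1},{"dx":-0.078,"dy":0.023,"dz":0.082,"ax":0,"ay":0,"az":0,"fingers":-1},{"dx":-0.078,"dy":0.023,"dz":0.082,"ax":0,"ay":0,"az":0,"fingers":-1}]'
cat > btn.py <<'E'
from h import *
a=np.radians(19.4);ex=np.array([np.cos(a),np.sin(a)]);ey=np.array([-ex[1],ex[0]])
d=bot.read_state()["tool_pos"][:2]-[.5454,.1407]; print("tcp box",d@ex,d@ey)
for n in ("scene","side"):
  im,W=cloud(n);D=W[...,:2]-[.5454,.1407]; bx=D@ex*1000; by=D@ey*1000; z=W[...,2]*1000
  m=(z>78)&(z<107)&(by>42)&(by<125)&(abs(bx)<60); 
  L,k=label(m)
  for i in range(1,k+1):
    q=L==i
    if q.sum()>8: print(n,q.sum(),np.percentile(bx[q],[2,50,98]).round(1),np.percentile(by[q],[2,50,98]).round(1),np.percentile(z[q],[2,98]).round(1))
  m=(z>69)&(z<78)&(abs(by-85)<6)&(abs(bx)<60); print(n,"bar at y85: x",np.nanpercentile(bx[m],[2,50,98]).round(1) if m.any() else None, m.sum())
E
python3 btn.py
```

```text
time: 24.82
tool_pos: [0.5049, 0.1875, 0.0544]
tcp_rot: [1.817, 2.562, -0.001]
wrist_force: [0.2, 0.1, -0.6]
width: 0.004
tcp box -0.022631434131777876 0.05761023772369949
scene 173 [-35.7 -17.7   2. ] [51.8 63.  67.9] [ 79.5 106.1]
scene 21 [10.3 12.1 14.4] [58.5 64.7 70.2] [78.2 81. ]
scene 75 [-7.4  0.9  7.8] [ 87.   95.4 103. ] [78.1 81.4]
scene bar at y85: x [-6.2 -1.5  6.6] 28
side 359 [-33.5 -12.6   3.7] [49.8 64.  70.3] [ 79.4 106.4]
side 19 [11.6 13.3 16.2] [61.7 68.  71.5] [78.5 81.4]
side 70 [-5.6  1.9  9.8] [ 87.3  98.4 105.3] [78.1 80.9]
side bar at y85: x [-3.7  0.5  4.8] 2
```

```bash
python3 -m inch '[{"dx":0,"dy":0.003,"dz":0,"ax":0,"ay":0,"az":0,"fingers":-1},{"dx":0,"dy":0.005,"dz":0,"ax":0,"ay":0,"az":0,"fingers":-1},{"dx":0,"dy":0.005,"dz":0,"ax":0,"ay":0,"az":0,"fingers":-1}]'; python3 btn.py
```

```text
time: 25.3
tool_pos: [0.5081, 0.1886, 0.0543]
tcp_rot: [-1.817, -2.562, 0.006]
wrist_force: [-4.6, -2.9, 3.7]
width: -0.003
tcp box -0.01930513485865465 0.05755733411248467
scene 160 [-32.3 -15.1   5. ] [52.1 63.2 67.9] [ 83.1 106.2]
scene 19 [10.2 11.9 14.4] [58.7 64.3 69.1] [78.9 82.5]
scene 74 [-7.6  0.9  8. ] [ 86.7  95.4 102.5] [78.1 81.2]
scene bar at y85: x [-5.2 -1.6  5.2] 24
side 355 [-30.3  -8.6   6.8] [50.2 64.1 70. ] [ 79.5 106.2]
side 20 [11.6 13.4 16.2] [59.6 68.1 72.7] [78.3 81.5]
side 69 [-5.9  1.3  8.5] [ 88.4  98.1 104.8] [78.2 80.5]
side bar at y85: x [4.9 5.6 6.4] 2
```

```bash
python3 -m inch '[{"dx":0,"dy":0.002,"dz":0,"ax":0,"ay":0,"az":0,"fingers":-1},{"dx":0,"dy":0.002,"dz":0,"ax":0,"ay":0,"az":0,"fingers":-1}]'
python3 -m inch '[{"dx":0,"dy":-0.008,"dz":0,"ax":0,"ay":0,"az":0,"fingers":-1},{"dx":0,"dy":-0.016,"dz":-0.005,"ax":0,"ay":0,"az":0,"fingers":-1},{"dx":0,"dy":-0.02,"dz":-0.06,"ax":0,"ay":0,"az":0,"fingers":-1},{"dx":0,"dy":-0.02,"dz":-0.12,"ax":0,"ay":0,"az":0,"fingers":-1},{"dx":0.04,"dy":-0.03,"dz":-0.17,"ax":0,"ay":0,"az":0,"fingers":-1},{"dx":0.06,"dy":-0.03,"dz":-0.17,"ax":0,"ay":0,"az":0,"fingers":-1}]'
python3 onbox.py; python3 btn.py
python3 - <<'E'
from h import *
im,W=cloud("wrist"); im2,_=cloud("scene"); x,y=proj("scene",[.545,.14,.07]).astype(int)
cv2.imwrite("pics/fin.png",np.hstack([cv2.resize(im2[y-65:y+65,x-75:x+75],(450,390),interpolation=2),cv2.resize(im[0:360,140:463],(350,390))]))
E
```

```text
time: 25.65
tool_pos: [0.508, 0.1885, 0.0543]
tcp_rot: [-1.815, -2.56, 0.011]
wrist_force: [-5.7, -3.8, 5.0]
width: 0.0
time: 26.4
tool_pos: [0.4635, 0.2382, 0.231]
tcp_rot: [1.816, 2.561, 0.005]
wrist_force: [0.6, -0.2, 0.2]
width: 0.004
{'time': 26.4, 'tool_pos': [0.463, 0.238, 0.231], 'tcp_rot': [1.816, 2.561, 0.005], 'wrist_force': [0.559, -0.169, 0.242], 'width': 0.004, 'q': [0.427, -0.049, 1.897, -0.0, 1.29, 0.09]}
tab [-6.8  2.6 12.7] [57.6 65.2 74.1] [72.1 76.9 82.2]
plate x edges -89.9 276.2  left edge 77.2
head -52 [-60.2 -53.6 -47.6] [51.7 57.8 63.6] [68.7 69.6 70.9] z plate around 62.399764517935914
head 52 [43.8 50.1 55.6] [51.6 57.9 63.4] [68.5 69.2 70.4] z plate around 62.292492258509085
plane [1.90000e-03 3.70000e-03 6.23771e+01]
tcp box -0.04616877779942352 0.12120991035966443
scene 94 [-5.3 -0.8  5.4] [46.  53.6 56. ] [ 79.2 105.5]
scene 20 [10.  12.5 14.5] [58.3 63.4 69. ] [78.2 82.4]
scene 74 [-7.4 -0.   8.2] [ 88.1  95.5 103. ] [78.1 81.2]
scene bar at y85: x [-5.2  0.   5.2] 26
side 141 [-4.2  1.8  7.5] [47.6 55.1 58.2] [ 78.8 105.1]
side 20 [11.6 13.4 16.2] [60.8 68.  71.9] [78.3 81.6]
side 72 [-5.9  1.5  9.8] [ 88.1  98.3 105.5] [78.1 80.7]
side bar at y85: x [-3.7  0.5  4.7] 2
```

View pics/fin.png

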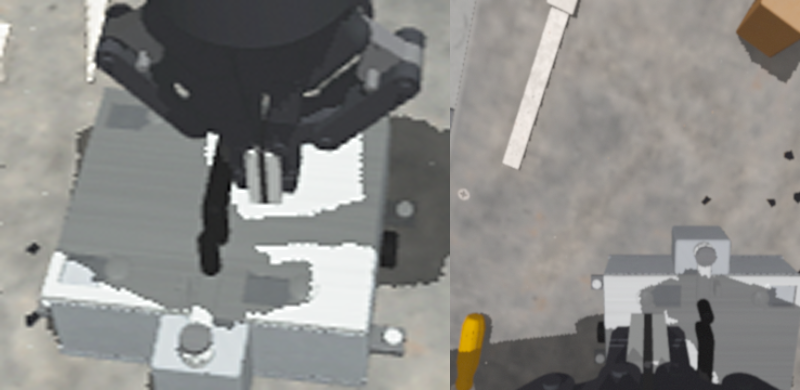

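The final view shows the cover on the box and the button lying across it beside the tab. The post at about (0, 52) mm of the box is at its stop, and the gripper is clear. Handing in.

```bash
python3 -c "
from h import *
im,W=cloud('scene')
for t in ['tumbler_3','ink_dropper','masking_tape']:
    for m in bot.masks_of('scene',t)[:1]: print(t,np.round(np.nanmedian(W[m['region']],0),3))
st(); print(bot.finish_job())"
```

```text
tumbler_3 [0.737 0.226 0.07 ]
ink_dropper [ 0.659 -0.358  0.047]
masking_tape [ 0.417 -0.369  0.018]
{'time': 26.85, 'tool_pos': [0.461, 0.235, 0.223], 'tcp_rot': [-1.816, -2.559, 0.014], 'wrist_force': [0.065, 0.177, -0.281], 'width': -0.0, 'q': [0.424, -0.042, 1.905, -0.001, 1.289, 0.088]}
the job is handed in; nothing more can be done
None
```

The job is done and handed in at 26.9 s of the 58 s allowed; no verdict was reported.

- **Lever:** folded to its far stop, where it held against about 17 N. Afterwards the knob top read 43 mm, against 44 mm expected. The first two tries missed because the real fingertips sit about 30 mm higher than the reported TCP, measured in the cameras. The first try may have nudged the lever slightly.
- **Cover:** gripped by the handle, lowered level over the four pins with its tab on the turn-button's side, and let go. It was then pushed by the handle until it stalled with rising force. It read about +1.5 mm, which is the end of the slots.
- **Turn-button:** swung in by its post until it stalled with rising force. After withdrawing, both cameras put the post at about x 0 to 2, y 53 mm of the box, beside the tab. That matches the stop.
- **Bench and gripper:** the tumbler, dropper and tape were where they started, to within 2 mm. The gripper was clear and touching nothing.

**Check that disagreed:** the last wrist-camera heights were about 2 mm low, probably because the arm was still settling. I relied on the two fixed cameras for the final check.

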